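# Put the gearshift tower in fourth for the measuring run

### The arm

A 7-joint arm with a two-finger parallel gripper is mounted at the origin on the work surface. World frame = base frame: x ahead of the robot, y to its left, z up, the work surface at z = 0. Lengths are in m, angles in degrees, forces in N, time in s.
With the tool pointing down it reaches from about 0.425 to 0.925 m from the base axis. Payload 6.8 kg.
Tool frame: the origin (TCP) lies between the finger pads; the fingertips stand 11 mm ahead of it and the grasp point (between the pads) lies 8 mm behind it; z points along the fingers, y is the line along which they close (so a half turn about z gives the same grasp; the last joint's range is limited). The gripper opens to 88 mm and grips with 3 to 60 N. Pads are 20 mm wide; open, the fingers measure 115 mm over their backs; the gripper's body (75 mm by 178 mm) begins 61 mm behind the grasp point.
Start: joints at [69.437, 27.33, 1.283, 89.118, -0.659, 63.558, -4.761], TCP at [0.168, -0.654, 0.234] pointing down, gripper open.
Joint ranges: [-169.35, 169.35], [-19.33, 120.38], [-80.79, 83.38], [13.8, 139.57], [-78.32, 258.32], [9.67, 109.79], [-169.56, 169.56]. Speed limits (degrees/s): [136.94, 136.94, 180, 180, 180, 180, 180].

### API

Orientations are given as [roll, pitch, yaw] about the fixed x, y, z axes, in that order (R = Rz(yaw) Ry(pitch) Rx(roll)).
In Python, from workcell import status, eyes, order gives the robot as it stands.
- The arm moves only by the tool apply_moves, never from a script. Its argument "steps" is a list of rows, each an object with "twist": the turn, a rotation vector about the tool's x, y, z in rad, a list of three; "xyz": the shift along the tool's x, y, z in m, a list of three; "gripper": the closure, from 0 (fully open) to 1 (shut). In form: [{"twist": [ax, ay, az], "xyz": [tx, ty, tz], "gripper": gripper}, ...]. A call has 1 to 8 rows; each row is the pose to reach, as a shift and turn from the pose commanded when the call began, along the tool's axes at that moment; what a row does not reach only later rows make up. A row lasts 1/10 s, in which the tool goes at most 50 mm and 8.59 degrees, less where a joint would pass 70% of its speed; a pose out of reach is approached as far as the arm can. A call with a gripper value outside its range is refused whole. The fingers move at their own pace and stop on an object; the grip force is fixed at half the most. Time passes only in rows, so rows that repeat a pose let the fingers close. It gives the time, the measured TCP pose, the force, the opening and the grip force at its end, in the units of the state.
- status.observe(): the state, without advancing time (a new reading comes with each control period).
- eyes.capture(name): name is "side" or "top" or "wrist"; returns a dict with "frame" (420x560x3 uint8, red, green, blue), "K" (3x3 intrinsics, pixels), "k1" (the pictures are not rectified: a ray, as slopes to the right and down, at radius r is drawn at 1 + k1 r^2 times it, then the intrinsics apply), "T" (4x4, takes a point from camera to world coordinates). Camera axes: x right, y down, z forward; pixel columns grow to the right and rows downward; lengths in m; the calibration is good to about 2 mm. A picture is of the moment at which its call begins. There is no depth.
- order.finish_job(): hands the job in; it is judged then, once.
The state is a dict: "time": time; "joints": joint angles; "qd": joint speeds; "joint_efforts": joint torques, N m; "position": TCP position; "ee_rot": TCP orientation; "contact_force": force on the tool from outside, world axes, zero at the start; "moment": the same for the moment, N m; "width": opening from 0.0 (shut) to 1.0 (fully open); "grip_force": force on a finger pad.
Only numpy, scipy, OpenCV 4.12 (cv2) and the standard library are available. Lean on these libraries where they do the work, as an engineer would, in place of code of your own. Each camera call takes 0.05 s, during which the arm holds its last target. There are 200 camera calls.

### The job

The gearshift tower on the fixture plate is to be measured in fourth gear. With the fingertips, push its black-knobbed lever out of the left-hand lane, through the gate and fully home into fourth: the middle of the three lanes, at the end nearest the robot. Do not force the lever or lift the tower off its dowels, and leave the other things where they stand and the emergency stop unpressed.

Things in the scene. Friction and masses are not known exactly. Their poses are not given: they have to be found in the camera images.
- fixture: Aluminium grid plate 340 mm (x) by 360 mm (y), 20 mm thick, fixed on the dark granite; origin at the centre of its underside, z up. Its x axis points away from the robot (within 0.5 rad), its y axis to the robot's left. The gearshift tower stands at its centre with the same axes: grey casting, flange 132 by 140 mm.
- gate (a point): Centre of the top of the dark gate plate on the tower, 145 mm above the fixture's origin; plate 112 (x) by 116 (y) by 6 mm. Three lanes run along x, at y = +26 mm (left: first far, second near), 0 (middle: third far, fourth near) and -26 mm (right: fifth far, reverse near, red dot). Lanes and the neutral channel that joins them along y through this point are 16 mm wide; lanes end 34 mm from the centre.
- slot_fourth (a point): Point in the top of the gate plate where the lever's rod stands in fourth: 26 mm from point gate along the fixture's -x axis (towards the robot). The lands between the lanes are 10 mm wide with rounded noses.
- pivot (a point): Centre of the lever's ball joint, inside the tower on its axis, 62 mm above the fixture's origin. Knob centre in the fixture's axes from here, mm: x = 180 sin(lever), y = -180 sin(cross) cos(lever), z = 180 cos(cross) cos(lever).
- knob (a point): Centre of the black ball knob, 44 mm in diameter, at the top of a steel rod 10 mm thick; 180 mm from the pivot, so 242 mm above the fixture's origin when upright. Pushing with more than 60 N would bend the linkage.
- cross (a joint): Sideways tilt of the lever, rad: 0 middle lane, -0.31 left lane, +0.31 right lane, positive to the fixture's -y (right); the gate stops it at about 0.33 either way. It stays where it is left; about 3.5 N at the knob moves it.
- lever (a joint): Fore-and-aft tilt of the lever, rad: 0 neutral, positive to the fixture's +x (away from the robot); fully home at +0.31 (odd gears) and -0.31 (second, fourth, reverse). It starts anywhere along the left lane, changes lanes only within about 0.03 rad of 0 and enters a lane within about 0.03 rad of its cross value. It stays where it is left; about 4.5 N at the knob moves it.
- tower (a joint): Height, m, of the gearshift tower (2.4 kg) off its seat: 0 seated. It is not clamped: it sits by its weight on two dowels in the plate and can only be lifted straight up.
- ball_artefact: Loose calibration sphere on the plate, beyond the tower to the left: white ball 25 mm on a steel stem, 97 mm tall, foot 48 mm across; origin at the centre of its foot. Leave alone.
- ring_gauge: Loose steel ring gauge on the plate, beyond the tower to the right: 60 mm outside, 32 mm bore, 22 mm high; origin at the centre of its underside. Leave alone.
- setup_block: Loose dark steel block with holes on the plate, near left corner: 76 by 50 by 25 mm high; origin at the centre of its underside. Leave alone.
- pendant: Light grey joystick pendant fixed on the granite to the left, 170 mm (x) by 300 mm (y) by 50 mm, sticks up to 117 mm; origin at the centre of its underside.
- estop (a joint): Travel, m, of the red emergency-stop button in its yellow collar on the pendant: 0 out, 0.006 pressed.

How it is judged:
By the outcome, as a careful person would: the job done as asked, in the order asked, and still so for the second after the job is handed in, with the robot touching nothing.
It also fails if it takes over 54 s, if anything falls off the work surface, if the arm or the gripper's body presses on something with over 40 N, if the wrist force passes 120 N, or if a joint passes its speed limit or range.

## Working session

There is one attempt and no reset: what is moved stays moved. The work goes in short steps, Python scripts to look and compute and a tool call to move; the robot and the scene stay as the last step left them, time stands still between calls to the robot, and variables do not carry over. Pictures are saved under pics/ and viewed, at most 12 in all, crops included, and the job is handed in when it is done.

Besides the shell and the picture viewer there is one more tool, called in YAML: its name, and indented under it one key for each argument. apply_moves: Moves the arm, as the interface text tells. Its arguments: {"type":"object","properties":{"steps":{"type":"array"}},"required":["steps"]}

```bash
mkdir -p pics; ls; python3 - <<'E'
from workcell import status, eyes
import cv2, numpy as np
a=eyes.capture("top");b=eyes.capture("side")
for n,c in(("top",a),("side",b)):
    cv2.imwrite(f"pics/{n}1.png",c["frame"][:,:,::-1]); np.savez(f"{n}1.npz",**c); print(n,c["K"].tolist(),c["k1"],c["T"].round(3).tolist())
print(status.observe())
E
```

```text
pics
top [[422.82254655300306, 0.0, 274.0955533615379], [0.0, 422.82254655300306, 206.96614294189214], [0.0, 0.0, 1.0]] -0.07779723842827621 [[0.129, -0.969, 0.21, 0.375], [-0.992, -0.127, 0.027, 0.178], [0.001, -0.211, -0.977, 1.159], [0.0, 0.0, 0.0, 1.0]]
side [[422.3755055542809, 0.0, 289.2274108834549], [0.0, 422.3755055542809, 206.79867750330087], [0.0, 0.0, 1.0]] -0.1089164903413918 [[0.996, -0.053, 0.067, 0.515], [-0.085, -0.577, 0.812, -0.605], [-0.004, -0.815, -0.58, 0.726], [0.0, 0.0, 0.0, 1.0]]
{'time': 0.1, 'joints': array([69.43723571, 27.37193183,  1.28034403, 89.17031473, -0.66052307,
       63.55891865, -4.76143418]), 'qd': array([-0.01889369, -0.04407695,  0.00383606, -0.05447911, -0.03935025,
       -0.06378379,  0.03045172]), 'joint_efforts': array([ 5.58198299e-03, -5.84082663e+01,  1.54005859e+00, -2.73312110e+01,
       -5.42409858e-02,  1.30351569e-02,  4.74532396e-05]), 'position': array([ 0.16738133, -0.6533842 ,  0.23278597]), 'ee_rot': array([-1.79906316e+02,  5.47118128e-03,  1.43692046e+01]), 'contact_force': array([ 0.36172332, -0.57117926, -0.91556266]), 'moment': array([ 0.01168542,  0.01562801, -0.00383387]), 'grip_force': 0.0, 'width': 1.001308461635997}
```

View pics/top1.png

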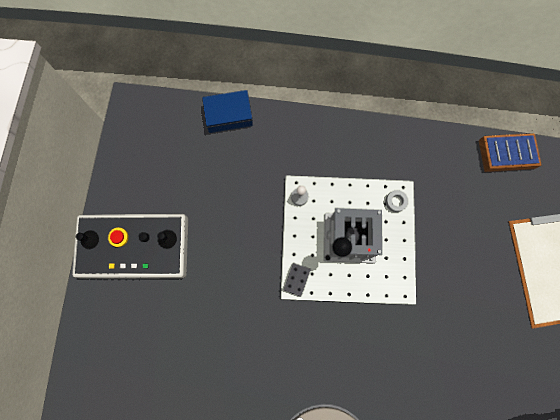

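View pics/side1.png

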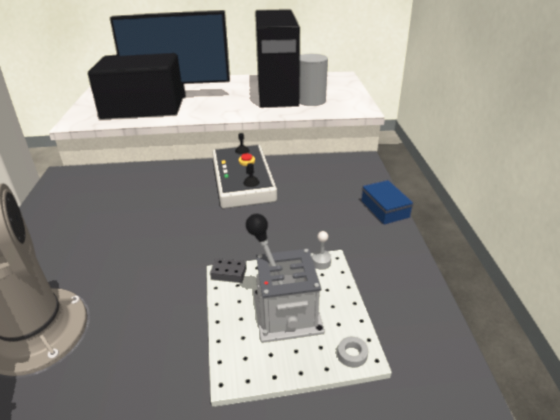

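The top view shows the plate with corners near (286,177), (414,181), (416,303) and (281,299), and the knob at about (342,246). The side view shows the knob at (257,225) and the plate corners near (206,262), (346,254), (381,375) and (209,408). The lever leans left and towards the robot.

```bash
cat > h.py <<'E'
import numpy as np, cv2
from scipy.optimize import least_squares
def proj(c,P):
    T=np.linalg.inv(c["T"]); q=np.atleast_2d(P)@T[:3,:3].T+T[:3,3]
    return cv2.projectPoints(q,np.zeros(3),np.zeros(3),c["K"],np.array([float(c["k1"]),0,0,0]))[0][:,0]
def fix(p,L):  # p = x,y,yaw
    L=np.atleast_2d(L); c,s=np.cos(p[2]),np.sin(p[2])
    return L@np.array([[c,s,0],[-s,c,0],[0,0,1]])+[p[0],p[1],0]
def knob(l,c): return np.array([.18*np.sin(l),-.18*np.sin(c)*np.cos(l),.062+.18*np.cos(c)*np.cos(l)])
E
python3 - <<'E'
from h import *
t,s=np.load("top1.npz"),np.load("side1.npz")
C=np.array([[.17,.18,.02],[.17,-.18,.02],[-.17,-.18,.02],[-.17,.18,.02]])
a=np.array([[286,177],[414,181],[416,303],[281,299]]);b=np.array([[346,254],[381,375],[209,408],[206,262]])
f=lambda p:np.r_[(proj(t,fix(p,C))-a).ravel(),(proj(s,fix(p,C))-b).ravel()]
r=least_squares(f,[.6,0,0],loss="soft_l1");p=r.x;print(p,f(p).round(1))
g=lambda x:np.r_[proj(t,x)[0]-[342,246],proj(s,x)[0]-[257,225]]
k=least_squares(g,[.6,0,.25]);print("knob",k.x,g(k.x).round(1))
print("in fixture",fix([0,0,-p[2]],k.x-[p[0],p[1],0]))
h=lambda q:g(fix(p,knob(*q))[0])
q=least_squares(h,[0,-.31]);print("lever,cross",q.x,h(q.x).round(1),fix(p,knob(*q.x)))
for n,c,(u,v) in(("top",t,(350,240)),("side",s,(280,260))):
    im=c["frame"][v-50:v+50,u-60:u+60,::-1]; cv2.imwrite(f"pics/{n}1c.png",cv2.resize(im,None,fx=6,fy=6,interpolation=2))
E
```

```text
[ 0.55887865 -0.00770995  0.07788357] [ 1.2 -1.8  0.7  0.9  0.5  2.3  0.3 -0.  -3.9 -4.3 10.5 -1.2 -0.2 -6.2
  0.2  3.1]
knob [0.50661511 0.04274782 0.22420207] [-0.   0.2  0.2 -0. ]
in fixture [[-0.04817925  0.05437116  0.22420207]]
lever,cross [-0.27341766 -0.3166736 ] [ 0.3  0.3 -0.1 -0.9] [[0.5062225  0.04231593 0.22669591]]
```

View pics/top1c.png

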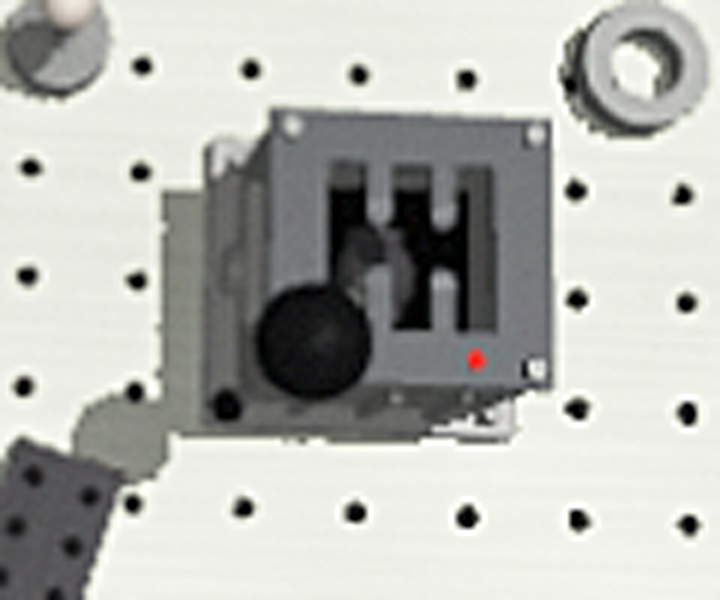

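The crop (6x, origin at (290,190)) shows the gate plate corners at (270,107), (553,122) and (549,388), and lane corners at (329,163), (497,168) and (495,330). The knob is at (314,340), in the left lane near the second-gear end. I'll refit the pose from these points.

```bash
python3 - <<'E'
from h import *
t,s=np.load("top1.npz"),np.load("side1.npz")
o=lambda l:np.array(l)/6+[290,190]-.4
L=np.array([[.056,.058,.145],[.056,-.058,.145],[-.056,-.058,.145],[.034,.034,.145],[.034,-.034,.145],[-.034,-.034,.145]])
u=o([[270,107],[553,122],[549,388],[329,163],[497,168],[495,330]])
C=np.array([[.17,.18,.02],[.17,-.18,.02],[-.17,-.18,.02],[-.17,.18,.02]])
a=np.array([[286,177],[414,181],[416,303],[281,299]])
f=lambda p:np.r_[(proj(t,fix(p,C))-a).ravel()*.5,(proj(t,fix(p,L))-u).ravel()]
p=least_squares(f,[.56,0,.08],loss="soft_l1").x;print(p,f(p).round(1))
ku=o([[314,341]])[0]
g=lambda x:np.r_[proj(t,x)[0]-ku,proj(s,x)[0]-[257,225]]
h=lambda q:g(fix(p,knob(*q))[0])
q=least_squares(h,[0,-.31]);print("lever,cross",q.x,h(q.x).round(1),fix(p,knob(*q.x)))
k=least_squares(g,[.6,0,.25]);print("knob",k.x)
# side check: gate plate overlay
im=s["frame"][:,:,::-1].copy(); im=cv2.resize(im,None,fx=3,fy=3)
for P in np.r_[L,C,[[0,0,.145]],[knob(*q.x)]]: cv2.circle(im,tuple(int(v) for v in proj(s,fix(p,P))[0]*3+1),3,(0,255,0),-1)
cv2.imwrite("pics/side_o.png",im[600:1200,560:1200])
E
```

```text
[ 0.56026938 -0.00439218  0.08770917] [-0.3 -0.9 -0.5 -0.2 -0.   0.5 -0.1 -0.   0.1 -0.1 -0.1 -0.7  1.   0.5
 -0.  -0.2 -0.4  0.   0.1  0.7]
lever,cross [-0.28292202 -0.30108945] [ 0.4  0.1 -0.3 -1. ] [[0.50572316 0.04226784 0.22706833]]
knob [0.50620346 0.04282375 0.22405793]
```

View pics/side_o.png

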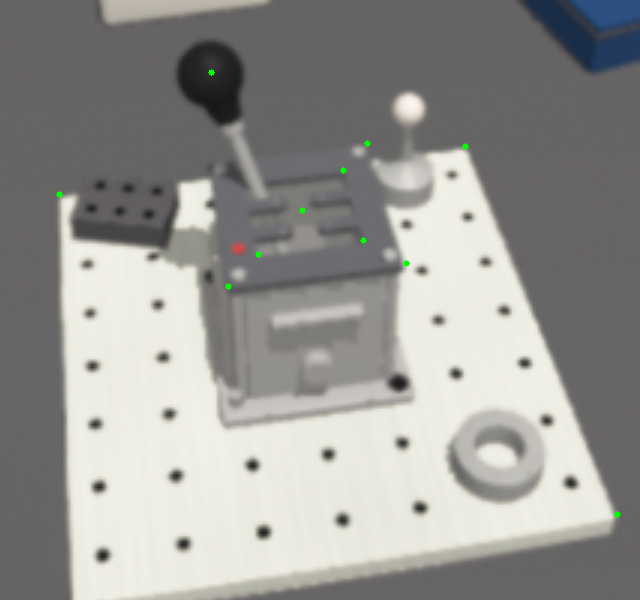

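The overlay matches to about 1 px, so the fixture is at (0.560, -0.004) with yaw 5.0°. The lever is at about -0.28 rad in the left lane. I'll lift, square the tool to the fixture and go above the spot behind the knob with the fingers shut.

apply_moves:
  steps:
    - {"twist": [0, 0, 0], "xyz": [0, 0, -0.05], "gripper": 1}
    - {"twist": [0, 0, 0], "xyz": [0, 0, -0.08], "gripper": 1}
    - {"twist": [0, 0, 0.08], "xyz": [0.035, -0.03, -0.08], "gripper": 1}
    - {"twist": [0, 0, 0.163], "xyz": [0.07, -0.065, -0.08], "gripper": 1}
    - {"twist": [0, 0, 0.163], "xyz": [0.1, -0.1, -0.08], "gripper": 1}
    - {"twist": [0, 0, 0.163], "xyz": [0.13, -0.138, -0.08], "gripper": 1}
    - {"twist": [0, 0, 0.163], "xyz": [0.16, -0.176, -0.08], "gripper": 1}
    - {"twist": [0, 0, 0.163], "xyz": [0.19, -0.215, -0.08], "gripper": 1}

```text
time: 0.9
position: [0.2986, -0.3964, 0.3134]
ee_rot: [-180.0, 0.0, 5.0]
contact_force: [0.7, -0.1, 1.0]
width: 0.311
grip_force: 0.0
```

apply_moves:
  steps:
    - {"twist": [0, 0, 0], "xyz": [0.02, -0.042, 0], "gripper": 1}
    - {"twist": [0, 0, 0], "xyz": [0.04, -0.084, 0], "gripper": 1}
    - {"twist": [0, 0, 0], "xyz": [0.06, -0.126, 0], "gripper": 1}
    - {"twist": [0, 0, 0], "xyz": [0.08, -0.168, 0], "gripper": 1}
    - {"twist": [0, 0, 0], "xyz": [0.1, -0.21, 0], "gripper": 1}
    - {"twist": [0, 0, 0], "xyz": [0.12, -0.253, 0], "gripper": 1}
    - {"twist": [0, 0, 0], "xyz": [0.14, -0.295, 0], "gripper": 1}
    - {"twist": [0, 0, 0], "xyz": [0.16, -0.337, 0], "gripper": 1}

```text
time: 1.7
position: [0.4281, -0.0469, 0.3136]
ee_rot: [180.0, -0.0, 5.0]
contact_force: [1.0, -0.8, -0.9]
width: 0.009
grip_force: 0.0
```

apply_moves:
  steps:
    - {"twist": [0, 0, 0], "xyz": [0.02, -0.042, 0], "gripper": 1}
    - {"twist": [0, 0, 0], "xyz": [0.04, -0.084, 0], "gripper": 1}
    - {"twist": [0, 0, 0], "xyz": [0.04, -0.084, 0], "gripper": 1}

```text
time: 2.0
position: [0.4614, 0.0448, 0.3138]
ee_rot: [-179.8, -0.1, 5.6]
contact_force: [0.4, 0.3, 1.2]
width: 0.004
grip_force: 0.0
```

```bash
cat >> h.py <<'E'
P0=[0.56027,-0.00439,0.08771]
def tcp():
    from workcell import status
    s=status.observe(); w=np.array(s["position"])
    print("t",s["time"],"local",fix([0,0,-P0[2]],w-[P0[0],P0[1],0])[0].round(4),"F",fix([0,0,-P0[2]],s["contact_force"])[0].round(1),"rot",s["ee_rot"].round(2),"w",s["width"])
E
python3 - <<'E'
from h import *; tcp()
from workcell import eyes
im=eyes.capture("wrist")["frame"]; cv2.imwrite("pics/w1.png",im[:,:,::-1])
E
```

```text
t 2.0 local [-0.0942  0.0577  0.3138] F [0.5 0.2 1.2] rot [-1.7983e+02 -7.0000e-02  5.5700e+00] w 0.003967035848722814
```

View pics/w1.png

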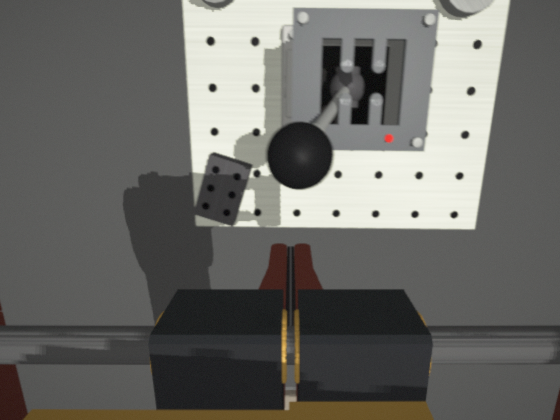

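The wrist view shows the shut fingers (column 290) right behind the knob (300,155), clear of it. I'll descend to knob height.

apply_moves:
  steps:
    - {"twist": [0, 0, 0], "xyz": [0, 0, 0.03], "gripper": 1}
    - {"twist": [0, 0, 0], "xyz": [0, 0, 0.06], "gripper": 1}
    - {"twist": [0, 0, 0], "xyz": [0, 0, 0.085], "gripper": 1}
    - {"twist": [0, 0, 0], "xyz": [0, 0, 0.085], "gripper": 1}
    - {"twist": [0, 0, 0], "xyz": [0, 0, 0.085], "gripper": 1}

```text
time: 2.55
position: [0.4603, 0.0375, 0.2289]
ee_rot: [180.0, 0.1, 5.0]
contact_force: [-0.0, -0.2, 0.8]
width: 0.006
grip_force: 0.0
```

```bash
python3 -c "
from h import *; tcp()"
```

```text
t 2.55 local [-0.0959  0.0504  0.2289] F [-0.1 -0.2  0.8] rot [1.7999e+02 5.0000e-02 4.9600e+00] w 0.0059102337103956685
```

apply_moves:
  steps:
    - {"twist": [0, 0, 0], "xyz": [0.006, 0, 0], "gripper": 1}
    - {"twist": [0, 0, 0], "xyz": [0.012, 0, 0], "gripper": 1}
    - {"twist": [0, 0, 0], "xyz": [0.018, 0, 0], "gripper": 1}
    - {"twist": [0, 0, 0], "xyz": [0.024, 0, 0], "gripper": 1}
    - {"twist": [0, 0, 0], "xyz": [0.03, 0, -0.001], "gripper": 1}
    - {"twist": [0, 0, 0], "xyz": [0.036, 0, -0.002], "gripper": 1}
    - {"twist": [0, 0, 0], "xyz": [0.042, 0, -0.003], "gripper": 1}
    - {"twist": [0, 0, 0], "xyz": [0.042, 0, -0.003], "gripper": 1}

```text
time: 3.35
position: [0.5027, 0.0427, 0.2322]
ee_rot: [-180.0, 0.0, 5.0]
contact_force: [-4.0, 1.3, 4.2]
width: 0.002
grip_force: 2.3
```

```bash
cat >> h.py <<'E'
def see(n):
    from workcell import eyes
    tcp(); out=[]
    for v,(cu,cv) in(("top",(350,235)),("side",(280,250))):
        c=eyes.capture(v); im=c["frame"][cv-50:cv+50,cu-66:cu+66,::-1]
        out.append(cv2.resize(im,None,fx=6,fy=6,interpolation=2)); np.savez(f"{v}_{n}.npz",**c)
    cv2.imwrite(f"pics/{n}.png",cv2.resize(np.vstack(out),(0,0),fx=.5,fy=.5,interpolation=3))
E
python3 -c "
from h import *; see('p1')"
```

```text
t 3.35 local [-0.0533  0.0519  0.2322] F [-3.8  1.7  4.2] rot [-1.7997e+02  4.0000e-02  5.0500e+00] w 0.002258239155900814
```

View pics/p1.png

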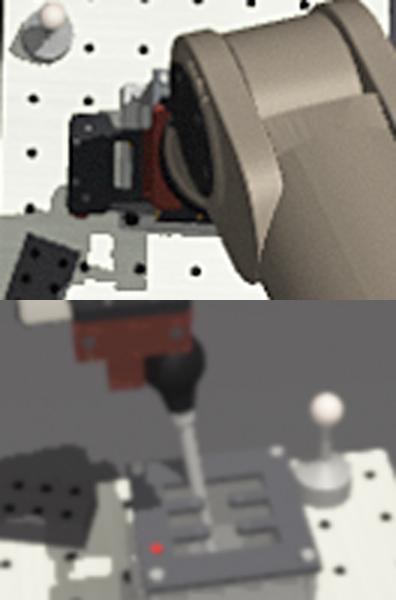

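The side crop (3x, origin (214,200)) shows the fingertips against the near side of the knob, whose right edge is at x≈205. The lever stands partway toward neutral in the left lane.

```bash
python3 -c "
from h import *
c=np.load('side_p1.npz')
fx=422.4
for l in(-.2,-.15,-.12,-.09,-.05,0):
    P=fix(P0,knob(l,-.30))[0]; q=proj(c,P)[0]
    d=(np.linalg.inv(c['T'])@np.r_[P,1])[2]; print(l,knob(l,-.3)[0].round(4),((q-[214,200])*3).round(0),'R',round(3*fx*.022/d,1))
"
```

```text
-0.2 -0.0358 [150.  64.] R 34.2
-0.15 -0.0269 [163.  61.] R 34.2
-0.12 -0.0215 [172.  59.] R 34.2
-0.09 -0.0162 [180.  57.] R 34.1
-0.05 -0.009 [191.  55.] R 34.1
0 0.0 [204.  53.] R 34.0
```

The image (lever ≈ -0.12, knob x ≈ -21 mm) agrees with the contact model (TCP + 32 mm). I'll push 21 mm more to neutral, then back off 15 mm.

apply_moves:
  steps:
    - {"twist": [0, 0, 0], "xyz": [0.006, 0, 0], "gripper": 1}
    - {"twist": [0, 0, 0], "xyz": [0.012, 0, 0], "gripper": 1}
    - {"twist": [0, 0, 0], "xyz": [0.017, 0, 0], "gripper": 1}
    - {"twist": [0, 0, 0], "xyz": [0.02, 0, 0], "gripper": 1}
    - {"twist": [0, 0, 0], "xyz": [0.021, 0, 0], "gripper": 1}
    - {"twist": [0, 0, 0], "xyz": [0.021, 0, 0], "gripper": 1}
    - {"twist": [0, 0, 0], "xyz": [0.021, 0, 0], "gripper": 1}

```text
time: 4.15
position: [0.5232, 0.0438, 0.2317]
ee_rot: [180.0, -0.0, 5.0]
contact_force: [-4.7, -0.3, 3.5]
width: 0.005
grip_force: 2.0
```

```bash
python3 -c "
from h import *; see('p2')
c=np.load('side_p2.npz')['frame']; cv2.imwrite('pics/p2s.png',cv2.resize(c[190:280,214:334,::-1],None,fx=5,fy=5,interpolation=2))"
```

```text
t 4.15 local [-0.0327  0.0513  0.2317] F [-4.7  0.1  3.5] rot [179.99  -0.     5.02] w 0.0054612132086271584
```

View pics/p2s.png

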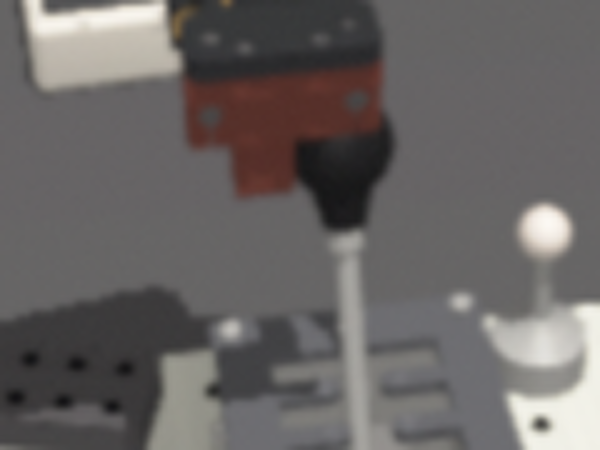

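Force is about 5 N, the image puts the knob centre at lever ≈ 0, and the rod is upright at the neutral channel. Next I'll back off, swing round to the knob's left side and come alongside.

apply_moves:
  steps:
    - {"twist": [0, 0, 0], "xyz": [-0.018, 0, 0], "gripper": 1}
    - {"twist": [0, 0, 0], "xyz": [-0.018, -0.025, 0], "gripper": 1}
    - {"twist": [0, 0, 0], "xyz": [-0.018, -0.053, 0], "gripper": 1}
    - {"twist": [0, 0, 0], "xyz": [-0.018, -0.053, 0], "gripper": 1}
    - {"twist": [0, 0, 0], "xyz": [0.008, -0.053, -0.003], "gripper": 1}
    - {"twist": [0, 0, 0], "xyz": [0.033, -0.053, -0.006], "gripper": 1}
    - {"twist": [0, 0, 0], "xyz": [0.033, -0.053, -0.006], "gripper": 1}
    - {"twist": [0, 0, 0], "xyz": [0.033, -0.053, -0.006], "gripper": 1}

```text
time: 5.05
position: [0.552, 0.0991, 0.2373]
ee_rot: [-180.0, -0.0, 5.0]
contact_force: [-0.0, 0.3, -1.6]
width: 0.011
grip_force: 0.0
```

```bash
python3 -c "
from h import *; tcp()"
```

```text
t 5.05 local [0.0008 0.1038 0.2373] F [-0.   0.3 -1.6] rot [-1.7999e+02 -1.0000e-02  4.9900e+00] w 0.011029367395935366
```

apply_moves:
  steps:
    - {"twist": [0, 0, 0], "xyz": [0, 0.008, 0], "gripper": 1}
    - {"twist": [0, 0, 0], "xyz": [0, 0.014, 0], "gripper": 1}
    - {"twist": [0, 0, 0], "xyz": [0, 0.02, 0], "gripper": 1}
    - {"twist": [0, 0, 0], "xyz": [0, 0.025, 0], "gripper": 1}
    - {"twist": [0, 0, 0], "xyz": [0, 0.03, 0], "gripper": 1}
    - {"twist": [0, 0, 0], "xyz": [0, 0.035, 0], "gripper": 1}
    - {"twist": [0, 0, 0], "xyz": [0, 0.04, 0], "gripper": 1}
    - {"twist": [0, 0, 0], "xyz": [0, 0.04, 0], "gripper": 1}

```text
time: 5.85
position: [0.5557, 0.0606, 0.2388]
ee_rot: [-179.9, -0.2, 5.0]
contact_force: [0.0, 4.2, 3.2]
width: 0.005
grip_force: 1.8
```

```bash
python3 -c "
from h import *; see('p3')"
```

```text
t 5.85 local [0.0011 0.0651 0.2388] F [0.4 4.2 3.2] rot [-1.7991e+02 -1.5000e-01  5.0400e+00] w 0.005156861371000517
```

View pics/p3.png

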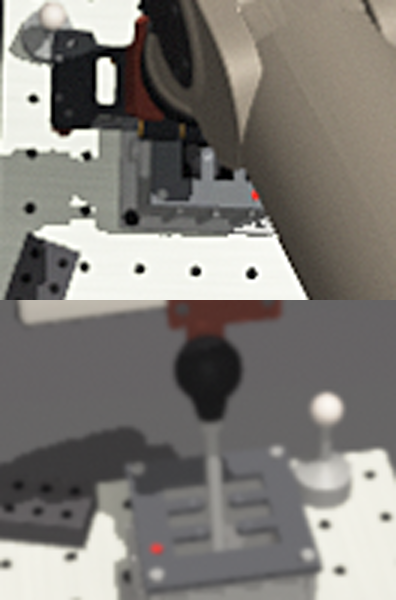

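The side view shows the knob at crop (208,71), clear of the fingers' silhouette and moving in the neutral channel at 4 N. I'll measure its tilt to calibrate the finger half-thickness.

```bash
python3 -c "
from h import *
c=np.load('side_p3.npz')
f=c['frame'];m=(cv2.cvtColor(f,cv2.COLOR_RGB2GRAY)<50).astype(np.uint8); m[:200]=0;m[245:]=0;m[:,:265]=0;m[:,305:]=0
ys,xs=np.nonzero(m); print('knob px x',xs.min(),xs.max(),'rows',ys.min(),ys.max())
for r in range(208,236,3):
    x=np.nonzero(m[r])[0]; print(r,(x.min(),x.max()) if len(x) else None,end=' ')
print()
for cr in(-.31,-.25,-.2,-.15,-.1,-.05,0):
    print(cr,knob(0,cr)[1].round(4),proj(c,fix(P0,knob(0,cr)))[0].round(1))
"
```

```text
knob px x 273 293 rows 211 239
208 None 211 (np.int64(280), np.int64(285)) 214 (np.int64(276), np.int64(289)) 217 (np.int64(274), np.int64(292)) 220 (np.int64(273), np.int64(293)) 223 (np.int64(273), np.int64(293)) 226 (np.int64(273), np.int64(293)) 229 (np.int64(275), np.int64(291)) 232 (np.int64(278), np.int64(289)) 235 (np.int64(279), np.int64(288)) 
-0.31 0.0549 [282.  217.4]
-0.25 0.0445 [282.9 219.4]
-0.2 0.0358 [283.6 221.3]
-0.15 0.0269 [284.3 223.4]
-0.1 0.018 [285.1 225.9]
-0.05 0.009 [285.9 228.5]
0 -0.0 [286.7 231.4]
```

apply_moves:
  steps:
    - {"twist": [0, 0, 0], "xyz": [0, 0.006, -0.001], "gripper": 1}
    - {"twist": [0, 0, 0], "xyz": [0, 0.012, -0.002], "gripper": 1}
    - {"twist": [0, 0, 0], "xyz": [0, 0.018, -0.003], "gripper": 1}
    - {"twist": [0, 0, 0], "xyz": [0, 0.024, -0.003], "gripper": 1}
    - {"twist": [0, 0, 0], "xyz": [0, 0.028, -0.003], "gripper": 1}
    - {"twist": [0, 0, 0], "xyz": [0, 0.029, -0.003], "gripper": 1}
    - {"twist": [0, 0, 0], "xyz": [0, 0.029, -0.003], "gripper": 1}

```text
time: 6.65
position: [0.5573, 0.0301, 0.2403]
ee_rot: [180.0, 0.0, 5.0]
contact_force: [1.1, 1.4, 0.8]
width: 0.006
grip_force: 0.8
```

```bash
cat >> h.py <<'E'
def kn(n,ku=(255,315)):
    c=np.load(f'side_{n}.npz');m=(cv2.cvtColor(c['frame'],cv2.COLOR_RGB2GRAY)<50).astype(np.uint8); m[:205]=0;m[265:]=0;m[:,:ku[0]]=0;m[:,ku[1]:]=0
    print([(r,*map(int,(np.nonzero(m[r])[0][[0,-1]]))) for r in range(206,262,3) if m[r].any()])
E
python3 -c "
from h import *; see('p4'); kn('p4')"
```

```text
t 6.65 local [1.000e-04 3.460e-02 2.403e-01] F [1.2 1.3 0.8] rot [1.7995e+02 5.0000e-02 4.9900e+00] w 0.005656074029056527
[(221, 279, 290), (224, 278, 294), (227, 276, 295), (230, 275, 296), (233, 275, 296), (236, 276, 295), (239, 278, 293), (242, 281, 291), (245, 282, 290)]
```

View pics/p4.png

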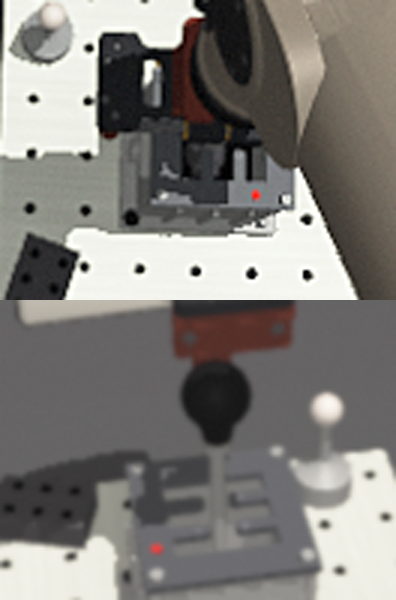

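The knob centre is at row ≈231.5, which matches cross ≈ 0 (predicted 231.4), so the lever is in the middle lane at neutral. Next I'll go around to the far side.

apply_moves:
  steps:
    - {"twist": [0, 0, 0], "xyz": [0, -0.026, 0], "gripper": 1}
    - {"twist": [0, 0, 0], "xyz": [0.005, -0.026, 0], "gripper": 1}
    - {"twist": [0, 0, 0], "xyz": [0.03, -0.026, 0], "gripper": 1}
    - {"twist": [0, 0, 0], "xyz": [0.053, -0.024, 0], "gripper": 1}
    - {"twist": [0, 0, 0], "xyz": [0.053, -0.01, 0], "gripper": 1}
    - {"twist": [0, 0, 0], "xyz": [0.053, 0.015, 0], "gripper": 1}
    - {"twist": [0, 0, 0], "xyz": [0.053, 0.035, 0], "gripper": 1}
    - {"twist": [0, 0, 0], "xyz": [0.053, 0.035, 0], "gripper": 1}

```text
time: 7.55
position: [0.613, -0.005, 0.2397]
ee_rot: [179.8, 0.1, 4.7]
contact_force: [-1.3, -0.6, -0.0]
width: 0.008
grip_force: 0.0
```

apply_moves:
  steps:
    - {"twist": [0, 0, 0], "xyz": [-0.005, 0, 0], "gripper": 1}
    - {"twist": [0, 0, 0], "xyz": [-0.012, 0, 0], "gripper": 1}
    - {"twist": [0, 0, 0], "xyz": [-0.018, 0, 0], "gripper": 1}
    - {"twist": [0, 0, 0], "xyz": [-0.024, 0, 0], "gripper": 1}
    - {"twist": [0, 0, 0], "xyz": [-0.03, 0, 0], "gripper": 1}
    - {"twist": [0, 0, 0], "xyz": [-0.036, 0, 0], "gripper": 1}
    - {"twist": [0, 0, 0], "xyz": [-0.036, 0, 0], "gripper": 1}

```text
time: 8.25
position: [0.5778, -0.0017, 0.2416]
ee_rot: [-180.0, -0.1, 5.1]
contact_force: [3.9, 2.4, 2.7]
width: 0.008
grip_force: 1.8
```

```bash
python3 -c "
from h import *; see('p5'); kn('p5')"
```

```text
t 8.25 local [0.0177 0.0011 0.2416] F [4.1 2.1 2.7] rot [-1.7998e+02 -1.3000e-01  5.0600e+00] w 0.008176267851661981
[(209, 286, 286), (212, 286, 314), (215, 287, 303), (221, 278, 281), (224, 273, 285), (227, 270, 285), (230, 269, 290), (233, 269, 291), (236, 270, 291), (239, 271, 288), (242, 275, 286), (245, 277, 285), (248, 279, 283)]
```

The lever is entering the fourth lane at 4 N. I'll continue pushing home.

apply_moves:
  steps:
    - {"twist": [0, 0, 0], "xyz": [-0.006, 0, 0.001], "gripper": 1}
    - {"twist": [0, 0, 0], "xyz": [-0.012, 0, 0.002], "gripper": 1}
    - {"twist": [0, 0, 0], "xyz": [-0.018, 0, 0.003], "gripper": 1}
    - {"twist": [0, 0, 0], "xyz": [-0.024, 0, 0.004], "gripper": 1}
    - {"twist": [0, 0, 0], "xyz": [-0.03, 0, 0.005], "gripper": 1}
    - {"twist": [0, 0, 0], "xyz": [-0.035, 0, 0.006], "gripper": 1}
    - {"twist": [0, 0, 0], "xyz": [-0.038, 0, 0.006], "gripper": 1}
    - {"twist": [0, 0, 0], "xyz": [-0.038, 0, 0.006], "gripper": 1}

```text
time: 9.15
position: [0.5388, -0.0061, 0.234]
ee_rot: [180.0, 0.1, 5.0]
contact_force: [3.7, -0.1, -0.4]
width: 0.005
grip_force: 1.7
```

```bash
python3 -c "
from h import *; tcp()"
```

```text
t 9.15 local [-2.15e-02  2.00e-04  2.34e-01] F [ 3.6 -0.4 -0.4] rot [1.7999e+02 8.0000e-02 5.0200e+00] w 0.0047028204704901025
```

apply_moves:
  steps:
    - {"twist": [0, 0, 0], "xyz": [-0.001, 0, 0], "gripper": 1}
    - {"twist": [0, 0, 0], "xyz": [-0.002, 0, 0], "gripper": 1}
    - {"twist": [0, 0, 0], "xyz": [-0.002, 0, 0], "gripper": 1}

```text
time: 9.45
position: [0.5375, -0.006, 0.2342]
ee_rot: [-180.0, 0.0, 5.0]
contact_force: [4.2, 0.5, -2.5]
width: 0.005
grip_force: 2.1
```

apply_moves:
  steps:
    - {"twist": [0, 0, 0], "xyz": [-0.001, 0, 0], "gripper": 1}
    - {"twist": [0, 0, 0], "xyz": [-0.001, 0, 0], "gripper": 1}

```text
time: 9.65
position: [0.5367, -0.006, 0.2345]
ee_rot: [-180.0, 0.0, 5.0]
contact_force: [4.3, -0.4, -3.8]
width: 0.006
grip_force: 2.2
```

```bash
python3 -c "
from h import *; tcp()"
```

```text
t 9.65 local [-0.0237  0.0004  0.2345] F [ 4.3 -0.8 -3.8] rot [-1.80e+02  1.00e-02  5.03e+00] w 0.0060729411612704485
```

apply_moves:
  steps:
    - {"twist": [0, 0, 0], "xyz": [-0.001, 0, 0], "gripper": 1}
    - {"twist": [0, 0, 0], "xyz": [-0.001, 0, 0], "gripper": 1}

```text
time: 9.85
position: [0.5357, -0.0061, 0.2347]
ee_rot: [-180.0, 0.0, 5.0]
contact_force: [4.5, -0.5, -3.1]
width: 0.008
grip_force: 2.2
```

apply_moves:
  steps:
    - {"twist": [0, 0, 0], "xyz": [-0.001, 0, 0], "gripper": 1}
    - {"twist": [0, 0, 0], "xyz": [-0.001, 0, 0], "gripper": 1}

```text
time: 10.05
position: [0.5348, -0.0061, 0.2347]
ee_rot: [-180.0, -0.0, 5.0]
contact_force: [5.7, 1.1, -3.6]
width: 0.007
grip_force: 2.4
```

```bash
python3 -c "
from h import *; see('p6');kn('p6')
c=np.load('side_p6.npz')
for l in(-.25,-.28,-.31,-.33): print(l,proj(c,fix(P0,knob(l,0)))[0].round(1))"
```

```text
t 10.05 local [-0.0256  0.0005  0.2347] F [ 5.8  0.6 -3.6] rot [-1.80e+02 -2.00e-02  5.03e+00] w 0.006648892956243187
[(206, 255, 255), (215, 297, 299), (218, 259, 298), (221, 259, 279), (227, 255, 257), (230, 255, 258), (233, 255, 258), (236, 255, 264), (239, 255, 268), (242, 255, 267), (245, 255, 266), (248, 255, 266), (251, 258, 266)]
-0.25 [262.7 236.5]
-0.28 [259.8 237.5]
-0.31 [257.1 238.4]
-0.33 [255.2 239.1]
```

View pics/p6.png

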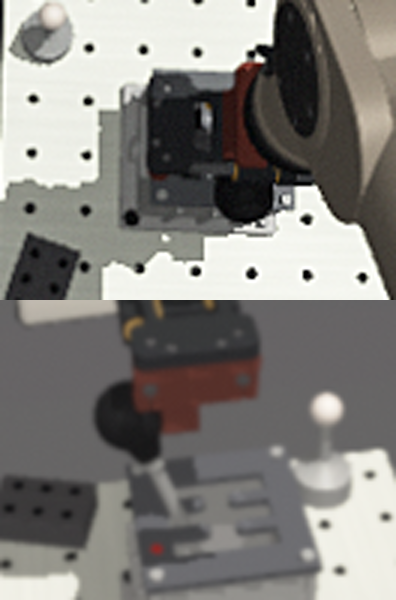

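The knob centre sits at about px (257,238), which is lever ≈ -0.31, with the rod at the near end of the middle lane. The force is just starting to rise, so I'll nudge until it firmly meets the stop.

apply_moves:
  steps:
    - {"twist": [0, 0, 0], "xyz": [-0.001, 0, 0], "gripper": 1}
    - {"twist": [0, 0, 0], "xyz": [-0.001, 0, 0], "gripper": 1}

```text
time: 10.35
position: [0.5341, -0.0062, 0.2347]
ee_rot: [-180.0, -0.1, 5.0]
contact_force: [6.3, 0.1, -5.4]
width: 0.004
grip_force: 3.0
```

apply_moves:
  steps:
    - {"twist": [0, 0, 0], "xyz": [-0.001, 0, 0], "gripper": 1}
    - {"twist": [0, 0, 0], "xyz": [-0.001, 0, 0], "gripper": 1}

```text
time: 10.55
position: [0.5335, -0.0063, 0.2348]
ee_rot: [-180.0, -0.1, 5.0]
contact_force: [7.8, 1.5, -5.8]
width: 0.001
grip_force: 3.6
```

apply_moves:
  steps:
    - {"twist": [0, 0, 0], "xyz": [-0.001, 0, 0], "gripper": 1}
    - {"twist": [0, 0, 0], "xyz": [-0.002, 0, 0], "gripper": 1}
    - {"twist": [0, 0, 0], "xyz": [-0.002, 0, 0], "gripper": 1}

```text
time: 10.85
position: [0.5324, -0.0064, 0.2348]
ee_rot: [-180.0, -0.2, 5.0]
contact_force: [10.5, 0.3, -9.0]
width: 0.003
grip_force: 5.2
```

It's firmly on the stop at 10 N. I'll back off and rise clear.

apply_moves:
  steps:
    - {"twist": [0, 0, 0], "xyz": [0.01, 0, 0], "gripper": 1}
    - {"twist": [0, 0, 0], "xyz": [0.035, 0, 0], "gripper": 1}
    - {"twist": [0, 0, 0], "xyz": [0.05, 0, 0], "gripper": 1}
    - {"twist": [0, 0, 0], "xyz": [0.05, 0, -0.04], "gripper": 1}
    - {"twist": [0, 0, 0], "xyz": [0.05, 0, -0.085], "gripper": 1}
    - {"twist": [0, 0, 0], "xyz": [0.05, 0.05, -0.1], "gripper": 1}
    - {"twist": [0, 0, 0], "xyz": [0.05, 0.1, -0.1], "gripper": 1}
    - {"twist": [0, 0, 0], "xyz": [0.05, 0.15, -0.1], "gripper": 1}

```text
time: 11.65
position: [0.5929, -0.1507, 0.3357]
ee_rot: [180.0, 0.1, 5.1]
contact_force: [1.7, 0.2, -0.2]
width: 0.006
grip_force: 0.0
```

apply_moves:
  steps:
    - {"twist": [0, 0, 0], "xyz": [0, 0.05, 0], "gripper": 1}
    - {"twist": [0, 0, 0], "xyz": [0, 0.1, 0], "gripper": 1}
    - {"twist": [0, 0, 0], "xyz": [0, 0.1, 0], "gripper": 1}
    - {"twist": [0, 0, 0], "xyz": [0, 0.1, 0], "gripper": 1}

```text
time: 12.05
position: [0.6012, -0.2502, 0.3339]
ee_rot: [-179.9, 0.2, 4.9]
contact_force: [0.5, 1.6, -0.2]
width: 0.006
grip_force: 0.0
```

```bash
python3 -c "
from h import *; see('p7');kn('p7',(235,280))
c=np.load('top_p7.npz')
for l in(-.25,-.28,-.31,-.33): print(l,proj(c,fix(P0,knob(l,0)))[0].round(1), ((proj(c,fix(P0,knob(l,0)))[0]-[284,185])*3).round())"
```

```text
t 12.05 local [ 0.0192 -0.2485  0.3339] F [ 0.7  1.6 -0.2] rot [-1.7992e+02  1.7000e-01  4.8600e+00] w 0.006038857473663098
[(230, 250, 264), (233, 247, 266), (236, 246, 267), (239, 246, 267), (242, 247, 267), (245, 248, 266), (248, 252, 266), (251, 258, 265)]
-0.25 [366.3 244.3] [247. 178.]
-0.28 [366.1 246.8] [246. 185.]
-0.31 [366.  249.2] [246. 193.]
-0.33 [365.9 250.8] [246. 197.]
```

View pics/p7.png

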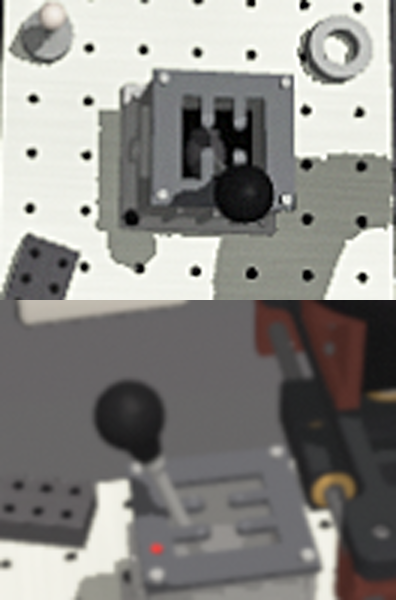

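The final view shows the knob at top crop (243,193), against (246,193) predicted for -0.31 rad. In the side view it is at (256.5,238), against (257,238) predicted. The lever is home in fourth, the tower is seated, the ball artefact, ring gauge and setup block show in place, and the arm is clear.

```bash
python3 -c "
from workcell import order; print(order.finish_job())"
```

```text
the job is handed in; nothing more can be done
None
```

The lever is fully home in fourth (measured about -0.31 rad, middle lane), pushed against its stop with about 10 N, and the job was handed in at about 12 s with the arm clear and the tower seated.

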